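Trial-fit a taper arbor in the marking socket and drift it out

ROBOT

A 6-joint arm with a two-finger parallel gripper is mounted at the origin on the work surface. World frame = base frame: x ahead of the robot, y to its left, z up, the work surface at z = 0. Lengths are in m, angles in degrees, forces in N, time in s.
With the tool pointing down it reaches from about 0.225 to 0.875 m from the base axis. Payload 3.4 kg.
Tool frame: the origin (TCP) lies on the centre line of the jaws, within the pads' length; the fingertips stand 17 mm ahead of it and the grasp point (between the pads) lies 2 mm behind it; z points along the fingers, y is the line along which they close (so a half turn about z gives the same grasp; the last joint's range is limited). The gripper opens to 85 mm and grips with 20 to 120 N. Pads are 22 mm wide; open, the fingers measure 114 mm over their backs; the gripper's body (76 mm by 85 mm) begins 54 mm behind the grasp point. The pads swing forward as they close: fully open they stand 13 mm farther back than shut.
Start: joints at [67.208, 15.808, 86.224, -0, 77.962, -6.933], TCP at [0.157, 0.553, 0.248] pointing down, gripper open.
Joint ranges: [-165.64, 165.64], [-43.16, 119.46], [12.63, 154.43], [-67.54, 247.53], [6.08, 155.33], [-154.97, 154.97]. Speed limits (degrees/s): [147.25, 147.25, 180, 180, 180, 180].

INTERFACE

Orientations are given as a 3x3 rotation matrix whose columns are the frame's x, y, z axes.
In Python, from cell import manip gives the robot as it stands.
- The arm moves only by the tool move_arm, never from a script. Its argument "rows" is one flat list of numbers, 5 for each row, row after row: the opening, from 0 (shut) to 1 (fully open), then the shift along the tool's x, y, z each as a share of 2 cm, from -1 to 1, then the turn about the tool's z as a share of pi rad, from -1 to 1. In form: [fingers, tx, ty, tz, roll, fingers, tx, ty, tz, roll, ...]. A call has 1 to 20 rows; each row shifts and turns the commanded pose from where the row before left it, along the tool's axes as they then stand; what a row does not reach is not made up. A row lasts 1/8 s, in which the tool goes at most 62.5 mm and 10.7 degrees, less where a joint would pass 70% of its speed; a pose out of reach is approached as far as the arm can. A call with a number of a shift or a turn outside -1 to 1 is refused whole. A call with a gripper value outside its range is refused whole. The fingers move at their own pace and stop on an object; the grip force is fixed at half the most. Time passes only in rows, so rows that do not move let the fingers close. It gives the time, the measured TCP pose, the force, the opening and the grip force at its end, in the units of the state.
- manip.observe(): the state, without advancing time (a new reading comes with each control period).
- manip.get_image(name): name is "scene" or "top" or "wrist"; returns a dict with "img" (400x640x3 uint8, red, green, blue), "z_map" (400x640 float32, m along the optical axis (not along the pixel's ray), 0 where there is no reading), "vfov" (degrees; the focal length in pixels is half the picture's height over the tangent of half this angle, whatever the lens; pixels are square), "cx", "cy" (the principal point, pixels), "distortion" ([k1, k2, p1, p2, k3] as OpenCV has them; the pictures are not rectified), "world_from_camera" (4x4, takes a point from camera to world coordinates). Camera axes: x right, y up, looking along -z (the intrinsics and any distortion apply to the point x, -y, -z); pixel columns grow to the right and rows downward; lengths in m; the calibration is good to about 2 mm. A picture is of the moment at which its call begins.
- manip.close_job(): hands the job in; it is judged then, once.
Trained networks look in a picture, given as the dict that the camera call returned (one of the last four; its "shot" number tells which), for a name from the list of things; names that differ only in an ending like _2 or _b are one class to them, and where a whole thing is asked for, a point or a joint stands for the part that bears it (a point fixed in the world has none). Each returns a list of dicts, best first, with "p" (0 to 1); they miss things now and then, are a little off and sometimes report something else, mostly with a low value. They report only what shows in the picture. A call takes as long as a camera call. They do not tell look-alikes from the thing itself.
- manip.search_frame(picture, name): "position" ([x, y, z] in m, in world coordinates, good to about 4 mm: the middle of the surface that is visible of it).
- manip.outline_of(picture, name): "mask" (400x640 bool, what is visible of it).
- manip.pinpoint(picture, name): "position" ([x, y, z] in m, in world coordinates, good to about 4 mm: a listed point, or the origin of a listed thing).
The state is a dict: "clock": time; "qpos": joint angles; "dq": joint speeds; "joint_efforts": joint torques, N m; "position": TCP position; "orientation": TCP orientation; "ft_force": force on the tool from outside, world axes, zero at the start; "moment": the same for the moment, N m; "opening": opening from 0.0 (shut) to 1.0 (fully open); "gripper_force": force on a finger pad.
Only numpy, scipy, OpenCV 4.12 (cv2) and the standard library are available. Lean on these libraries where they do the work, as an engineer would, in place of code of your own. Each camera call takes 0.05 s, during which the arm holds its last target. There are 200 camera calls.

TASK

Try the blank arbor (the one with the plain thick round head) in the taper socket on the hole plate: lower it in, turn it under a light push until its tang drops into the slot, then work it fully home with a twisting push until it snaps into its seat, never ramming it, and let go. Then break it loose by driving the drift through the slot under its tang, with no hand on the arbor. Draw the drift out, put it back in its rest, and leave the loosened arbor standing in the socket; do not disturb the other things on the bench.

Things in the scene. Friction and masses are not known exactly. Their poses are not given: they have to be found in the camera images.
- arbor: The blank arbor: bright steel, about 0.55 kg, 139 mm tall standing: a flat tang below (8 mm thick, 18.5 mm wide, 22 mm long), a 72 mm taper shank growing from 20 to 24 mm across, a 5 mm neck and a plain round head 36 mm across, 40 mm tall. Origin: centre of the tang's lower end; z up along its axis; the tang's width lies along its y.
- arbor_head (a point): Centre of the blank arbor's head, half-way up it (20 mm above the shoulder, 119 mm above the tang's end); axes as the arbor's. Hold it here, from above. It starts upright in one of the rack's two holes (104 mm apart), its shoulder on the rack's 118 mm high black top, the shank below; it must rise 100 mm for its tang to clear the rack's top and 120 mm for the socket's mouth.
- socket (a joint): How far the four soft rubber feet (8 mm tall) under the socket's hole plate are squeezed by a downward push, in m: 0 unloaded, 0.05 mm per N (1.4 mm at 28 N, which is ramming). On them stands the socket: a 40 mm steel barrel (44 mm at its mouth) on a block with a slot through it, a flange and an aluminium hole plate 150 x 160 x 12 mm. It cannot shift or turn.
- socket_mouth (a point): Centre of the socket's open mouth, 138 mm above the bench; z up along the bore, y along the slot. The bore narrows from 25 mm across here to 20.4 mm at 72 mm down, where it ends and only the slot, 10 mm wide, goes on. A tang more than about 0.1 rad out of line with the slot (either way round) stops there, 22 mm short of home; turned into line it drops in.
- socket_home (a point): Centre of the blank arbor's head when fully home, 25 mm above the mouth (5 mm gap under the shoulder); axes as the socket's. The taper bites from 4 mm above home: pushed straight it wants over 22 N besides its weight; twisted to and fro by 0.06 rad while pushed, some 13 to 18 N. It gives with a snap 1 to 1.5 mm above home, then home is a dead stop. Let go earlier it stays proud.
- slot_floor (a point): Middle of the slot's floor on the bore axis, 30 mm above the bench, 108 mm below the mouth; y along the slot. The slot is 10 mm wide, 36 mm high, open at both ends 20 mm from here; the flange makes the floor 32 mm long each way. With the arbor home the tang's end (18.5 mm wide along the slot) is 14 mm above it. A loosened arbor stays some 3 mm above home by itself.
- drift: The drift: a dark flat steel wedge on its straight edge, about 0.26 kg, 190 mm long, 8 mm thick, 9 mm high at its tip, 36 mm at its head (top edge rises 1 in 7). Origin: middle of its lower edge; its tip points to its own -y. Slid along the slot floor under a seated arbor its tip is some 26 mm past the axis as it meets the tang; then it takes up to 25 N, and 30 to 50 mm past the arbor snaps loose.
- drift_grip (a point): A point to hold the drift by, from above: mid-thickness, 155 mm from the tip, 35 mm from the head's end, 15 mm above the lower edge (the wedge is 31 mm high here); axes as the drift's. Held here the hand stays clear of the socket until the tip is 75 mm past the axis; 60 mm past is ample.
- drift_tip (a point): The foot of the drift's tip, on its lower edge, 155 mm ahead of the grip point along the drift's -y and 15 mm below it.
- rest_grip (a point): Where the drift's grip point is when the drift stands in its fixed rest (within 4 mm along it at the start): 23 mm above the bench, y along the groove as the drift's y. The rest is a black slotted block 106 mm long, 46 mm wide, 20 mm high; its groove is 10 mm wide and 12 mm deep. It carries the tip half; the head's last 64 mm overhang the bench with free room below the grip.
- chuck_arbor_head (a point): Bystander in the rack's other hole: an arbor with the same shank but a stepped head, a 34 mm disc 10 mm thick with a slim 20 mm stub 32 mm tall on it. Point: on its axis 21 mm above its shoulder.
- mallet: Bystander: a hammer-like mallet about 260 mm long with a wooden handle and a white head, lying beyond the socket. Leave it alone.
- oil: Bystander: a clear oil bottle, 42 mm across and 110 mm tall, standing beyond the socket. Leave it alone.
Things that resemble listed ones, but are neither listed nor needed, are in the scene too. Leave any brown or green look-alike of the arbor alone.

How it is judged:
By the outcome, as a careful person would: the job done as asked, in the order asked, and still so for the second after the job is handed in, with the robot touching nothing.
It also fails if it takes over 69 s, if anything falls off the work surface, if the arm or the gripper's body presses on something with over 40 N, if the wrist force passes 120 N, or if a joint passes its speed limit or range.

## Working session

There is one attempt and no reset: what is moved stays moved. The work goes in short steps, Python scripts to look and compute and a tool call to move; the robot and the scene stay as the last step left them, time stands still between calls to the robot, and variables do not carry over. Pictures are saved under pics/ and viewed, at most 10 in all, crops included, and the job is handed in when it is done.

Besides the shell and the picture viewer there is one more tool, called after "Emit:" by a JSON object that holds its "fn" and its "kwargs", one argument or row to a line. move_arm: Moves the arm, as the interface text tells. Shift numbers are shares of 2 cm and turn numbers shares of pi rad, none past 1 either way. Its arguments: {"type":"object","properties":{"rows":{"type":"array"}},"required":["rows"]}

```bash
mkdir -p pics; ls; cat > h.py <<'E'
import numpy as np, cv2
from cell import manip
def proj(pic,P):
    M=np.linalg.inv(pic["world_from_camera"]);p=(M@np.append(P,1))[:3]
    f=200/np.tan(np.radians(pic["vfov"])/2)
    K=np.array([[f,0,pic["cx"]],[0,f,pic["cy"]],[0,0,1.]])
    r,_=cv2.projectPoints(np.array([[p[0],-p[1],-p[2]]]),np.zeros(3),np.zeros(3),K,np.array(pic["distortion"],float))
    return r.ravel()
def cloud(pic):
    f=200/np.tan(np.radians(pic["vfov"])/2)
    K=np.array([[f,0,pic["cx"]],[0,f,pic["cy"]],[0,0,1.]])
    u,v=np.meshgrid(np.arange(640.),np.arange(400.))
    n=cv2.undistortPoints(np.stack([u.ravel(),v.ravel()],1)[:,None],K,np.array(pic["distortion"],float)).reshape(400,640,2)
    z=pic["z_map"]
    c=np.stack([n[...,0]*z,-n[...,1]*z,-z,np.ones_like(z)],-1)
    return (c@np.array(pic["world_from_camera"]).T)[...,:3]
def save(pic,name): cv2.imwrite("pics/"+name,pic["img"][...,::-1])
E
python3 - <<'E'
from h import *
s=manip.observe(); print({k:np.round(v,3).tolist() for k,v in s.items()})
ims=[]
for n in ["scene","top"]:
    p=manip.get_image(n); ims.append(p["img"])
    print(n,p["vfov"],np.round(p["world_from_camera"],2).tolist())
    for k in ["arbor_head","socket_mouth","socket_home","slot_floor","drift_grip","drift_tip","rest_grip","chuck_arbor_head","mallet","oil"]:
        for d in manip.pinpoint(p,k)[:4]: print(n,k,round(d["p"],2),np.round(d["position"],3),np.round(proj(p,d["position"])).astype(int))
    save(p,n+"1.png")
E
```

```text
pics
{'clock': 0.0, 'qpos': [67.208, 15.849, 86.296, -0.0, 77.962, -6.933], 'dq': [-0.107, -0.108, 0.021, -0.023, -0.03, 0.01], 'joint_efforts': [0.001, -41.678, -24.581, 0.0, 0.011, 0.0], 'position': [0.157, 0.553, 0.247], 'orientation': [[-0.962, 0.273, -0.001], [0.273, 0.962, -0.002], [0.0, -0.002, -1.0]], 'ft_force': [0.437, 0.487, -0.25], 'moment': [0.036, -0.004, -0.028], 'gripper_force': 0.0, 'opening': 1.001}
scene 49.13174381252193 [[-0.41, -0.65, 0.64, 1.3], [0.91, -0.3, 0.28, 0.29], [0.01, 0.7, 0.71, 0.88], [0.0, 0.0, 0.0, 1.0]]
scene arbor_head 0.96 [ 0.708 -0.301  0.118] [195 186]
scene arbor_head 0.75 [ 0.589 -0.297  0.135] [222 154]
scene socket_mouth 0.72 [0.52  0.014 0.142] [341 169]
scene socket_home 0.96 [0.515 0.015 0.16 ] [343 163]
scene slot_floor 0.78 [0.519 0.012 0.031] [339 199]
scene drift_grip 0.78 [0.538 0.366 0.026] [469 250]
scene drift_tip 0.75 [0.542 0.207 0.006] [405 235]
scene drift_tip 0.51 [0.516 0.012 0.162] [342 162]
scene chuck_arbor_head 0.68 [ 0.485 -0.277  0.142] [248 132]
scene mallet 0.72 [ 0.743 -0.079  0.   ] [270 256]
top 48.896900016155
[... 272 characters left out ...]
_head 0.49 [ 0.743 -0.081  0.001] [346 160]
top socket_mouth 0.9 [0.52  0.015 0.142] [314 227]
top socket_home 0.88 [0.517 0.016 0.165] [314 228]
top slot_floor 0.76 [0.52  0.013 0.03 ] [315 230]
top drift_grip 0.55 [0.54  0.366 0.025] [199 223]
top drift_grip 0.17 [ 0.591 -0.292  0.022] [415 208]
top drift_tip 0.65 [0.537 0.363 0.024] [200 224]
top drift_tip 0.51 [0.547 0.212 0.006] [251 221]
top rest_grip 0.66 [0.534 0.363 0.022] [200 225]
top chuck_arbor_head 0.64 [ 0.484 -0.275  0.14 ] [419 241]
top chuck_arbor_head 0.26 [0.52  0.016 0.164] [314 227]
top mallet 0.6 [ 0.74  -0.081 -0.004] [346 161]
top mallet 0.38 [ 0.487 -0.273  0.141] [419 240]
top oil 0.65 [0.691 0.188 0.002] [260 176]
```

View pics/scene1.png

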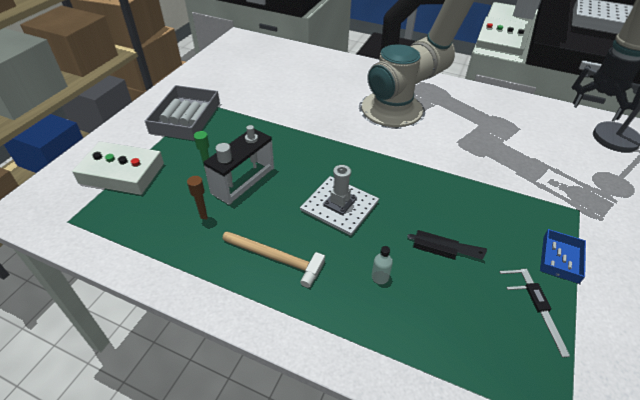

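View pics/top1.png

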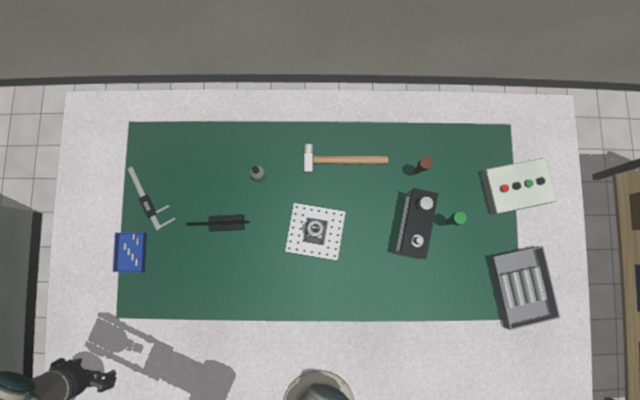

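Blank arbor candidates: the bright thick round head in the rack's far hole (scene 222,152; top 426,204), the brown look-alike (scene 195,186), the green look-alike (scene 201,140), and the stepped chuck arbor (scene 250,132; top 418,241). The bright plain head at top (426,204) fits the description. I'll confirm it in a crop and measure it.

```bash
python3 - <<'E'
from h import *
crops=[]
def circ(c,lo,hi,xy,r):
    m=(c[...,2]>lo)&(c[...,2]<hi)&(np.hypot(c[...,0]-xy[0],c[...,1]-xy[1])<r); q=c[m]
    (cx,cy),R=cv2.minEnclosingCircle((q[:,:2]*1000).astype(np.float32))
    return len(q),np.round(q.mean(0),4),np.round([cx,cy,R],1)
for n in ["scene","top"]:
    p=manip.get_image(n);c=cloud(p)
    u,v=((222,152) if n=="scene" else (426,204))
    crops.append(cv2.resize(p["img"][v-50:v+50,u-60:u+60],None,fx=3.3,fy=4 if 0 else 3.3,interpolation=cv2.INTER_CUBIC))
    u,v=((340,195) if n=="scene" else (315,230))
    crops.append(cv2.resize(p["img"][v-50:v+50,u-60:u+60],None,fx=3.3,fy=3.3,interpolation=cv2.INTER_CUBIC))
    print(n,"arbor",circ(c,.150,.166,(.588,-.297),.03))
    print("chuck",circ(c,.150,.17,(.485,-.276),.03))
    print("mouth",circ(c,.132,.144,(.518,.014),.03))
    m=(c[...,2]>.015)&(c[...,2]<.026)&(np.hypot(c[...,0]-.52,c[...,1]-.014)<.13)
    print("plate",cv2.minAreaRect((c[m][:,:2]*1000).astype(np.float32)), c[m][:,2].mean())
    for k in ["drift","arbor"]:
      o=manip.outline_of(p,k)
      for d in o[:3]:
        q=c[d["mask"]&(p["z_map"]>0)];q=q[q[:,2]>-.01]; print(k,d["p"],len(q),np.round(q.mean(0),3))
        if k=="drift":
          a=q-q.mean(0);w=np.linalg.svd(a[:,:2],full_matrices=False)[2][0];t=a[:,:2]@w
          print("  dir",np.degrees(np.arctan2(w[1],w[0])),"ext",np.round(q.mean(0)[:2]+t.min()*w,3),np.round(q.mean(0)[:2]+t.max()*w,3))
    # rest block
    m=(c[...,2]>.016)&(c[...,2]<.024)&(abs(c[...,0]-.54)<.05)&(c[...,1]>.18)&(c[...,1]<.33)
    print("rest",cv2.minAreaRect((c[m][:,:2]*1000).astype(np.float32)))
im=np.vstack([np.hstack(crops[:2]),np.hstack(crops[2:])]);im=cv2.resize(im,None,fx=min(800/im.shape[1],600/im.shape[0]),fy=min(800/im.shape[1],600/im.shape[0]))
cv2.imwrite("pics/crop1.png",im[...,::-1]);print(im.shape)
E
```

```text
scene arbor (131, array([ 0.5906, -0.2898,  0.1569]), array([ 589.2, -293.1,   19.8]))
chuck (47, array([ 0.4885, -0.2691,  0.1575]), array([ 486.3, -270.5,   11.9]))
mouth (147, array([0.5215, 0.0144, 0.1372]), array([520.1,  13.5,  22.9]))
plate ((520.0955810546875, 13.701957702636719), (161.736083984375, 152.7524871826172), 80.4857177734375) 0.020470496241825866
drift 0.71 490 [0.543 0.337 0.027]
  dir 92.82354809869963 ext [0.549 0.215] [0.54  0.401]
arbor 0.89 325 [ 0.552 -0.391  0.108]
arbor 0.82 273 [ 0.595 -0.286  0.132]
arbor 0.71 542 [ 0.705 -0.301  0.085]
rest ((544.7281494140625, 271.22198486328125), (50.50843811035156, 117.1926498413086), 2.676870107650757)
top arbor (139, array([ 0.587 , -0.2917,  0.1572]), array([ 587.7, -292.4,   18.3]))
chuck (45, array([ 0.4853, -0.27  ,  0.159 ]), array([ 486. , -270.7,   10. ]))
mouth (134, array([0.5186, 0.0143, 0.1372]), array([518.7,  14.7,  21.6]))
plate ((518.7736206054688, 15.267501831054688), (160.13560485839844, 150.51544189453125), 80.5870361328125) 0.01975615652394215
arbor 0.78 213 [ 0.547 -0.386  0.113]
arbor 0.59 227 [0.541 0.308 0.028]
arbor 0.55 164 [ 0.586 -0.29   0.154]
rest ((543.6004028320312, 272.94903564453125), (46.305030822753906, 116.1911392211914), 3.3653252124786377)
(600, 720, 3)
```

View pics/crop1.png

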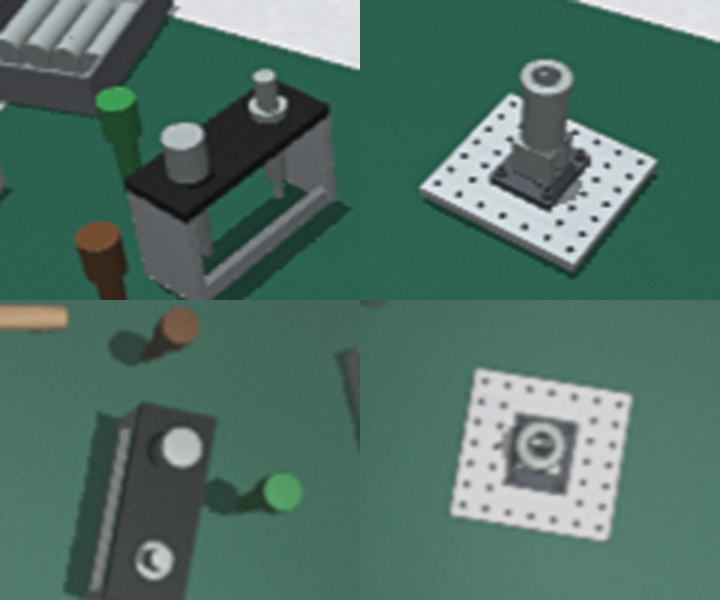

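The crop shows the blank arbor with its plain thick head in the rack's far hole at (185,150), with the stepped chuck arbor at (265,90). The socket stands on its plate at (545,150). On the top view the plate's long side lies at about 80.5°, with the bore's slot roughly along world y. I'm moving off toward the rack and will look into the socket on the way.

Emit:
{"fn": "move_arm", "kwargs": {
  "rows": [1,-0.92,-1,0,0,1,-0.92,-1,0,0,1,-0.92,-1,0,0,1,-0.92,-1,0,0,1,-0.92,-1,0,0,1,-0.92,-1,0,0,1,-0.92,-1,0,0,1,-0.92,-1,0,0,1,-0.92,-1,0,0,1,-0.92,-1,0,0,1,-0.92,-1,0,0,1,-0.92,-1,0,0,1,-0.92,-1,0,0,1,-0.92,-1,0,0,1,-0.92,-1,0,0,1,-0.92,-1,0,0,1,-0.92,-1,0,0,1,-0.92,-1,0,0,1,-0.92,-1,0,0,1,-0.92,-1,0,0]
}}

```text
clock: 3.9
position: [0.4022, 0.067, 0.2485]
orientation: [[-0.962, 0.273, 0.001], [0.273, 0.962, 0.0], [-0.001, 0.0, -1.0]]
ft_force: [0.4, 0.2, 0.3]
opening: 0.999
gripper_force: 0.0
```

```bash
python3 - <<'E'
from h import *
s=manip.observe(); print({k:np.round(v,3).tolist() for k,v in s.items()})
p=manip.get_image("wrist");save(p,"w1.png");print(np.round(p["world_from_camera"],3).tolist(),p["vfov"])
c=cloud(p)
for k in ["socket_mouth","slot_floor","drift_grip","rest_grip"]:
    for d in manip.pinpoint(p,k)[:2]: print(k,round(d["p"],2),np.round(d["position"],4),np.round(proj(p,d["position"])).astype(int))
print(np.round(proj(p,[.5193,.0143,.138])),np.round(proj(p,[.5193,.0143,.03])))
E
```

```text
{'clock': 3.9, 'qpos': [-0.355, 1.072, 104.381, 0.01, 74.514, -74.492], 'dq': [-28.249, 5.238, -5.498, 0.05, 0.002, -28.119], 'joint_efforts': [2.349, -25.987, -23.603, -0.05, 0.07, 0.403], 'position': [0.402, 0.067, 0.248], 'orientation': [[-0.962, 0.273, 0.001], [0.273, 0.962, 0.0], [-0.001, 0.0, -1.0]], 'ft_force': [0.364, 0.208, 0.32], 'moment': [0.01, -0.02, 0.028], 'gripper_force': 0.0, 'opening': 0.999}
[[0.275, -0.911, -0.309, 0.323], [0.962, 0.26, 0.087, 0.09], [0.001, -0.321, 0.947, 0.374], [0.0, 0.0, 0.0, 1.0]] 67.03215043906197
socket_mouth 0.95 [0.5161 0.0131 0.1378] [297 320]
slot_floor 0.66 [0.5146 0.0143 0.1604] [296 336]
slot_floor 0.6 [0.5154 0.0109 0.0257] [301 259]
drift_grip 0.81 [0.5427 0.3644 0.0228] [573 208]
[300. 322.] [305. 263.]
```

View pics/w1.png

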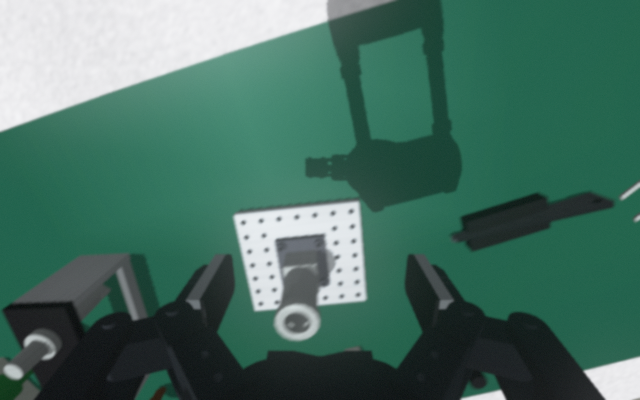

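The wrist view shows the socket mouth at (297,320), with its slot lying across the image (along world y) in line with the plate. The drift is at right (530,210) with its tip at (458,238). Next stop is above the arbor.

Emit:
{"fn": "move_arm", "kwargs": {
  "rows": [1,-0.925,-0.98,0.1,0,1,-0.925,-0.98,0.1,0,1,-0.925,-0.98,0.1,0,1,-0.925,-0.98,0.1,0,1,-0.925,-0.98,0.1,0,1,-0.925,-0.98,0.1,0,1,-0.925,-0.98,0.1,0,1,-0.925,-0.98,0.1,0,1,-0.925,-0.98,0.1,0,1,-0.925,-0.98,0.1,0,1,-0.925,-0.98,0.1,0,1,-0.925,-0.98,0.1,0,1,-0.925,-0.98,0.1,0,1,-0.925,-0.98,0.1,0,1,-0.925,-0.98,0.1,0,1,0,0,0,0]
}}

```text
clock: 6.15
position: [0.5891, -0.2932, 0.2172]
orientation: [[-0.961, 0.275, -0.0], [0.275, 0.961, 0.0], [0.0, -0.0, -1.0]]
ft_force: [-0.5, 0.7, -0.2]
opening: 1.001
gripper_force: 0.0
```

```bash
python3 - <<'E'
from h import *
s=manip.observe(); print(np.round(s["position"],4),np.round(s["qpos"],1))
p=manip.get_image("wrist");save(p,"w2.png");c=cloud(p)
m=(c[...,2]>.150)&(c[...,2]<.166)&(np.hypot(c[...,0]-.588,c[...,1]+.292)<.03);q=c[m]
print(len(q),q.mean(0),cv2.minEnclosingCircle((q[:,:2]*1000).astype(np.float32)))
for d in manip.pinpoint(p,"arbor_head")[:2]: print(round(d["p"],2),np.round(d["position"],4),proj(p,d["position"]))
E
```

```text
[ 0.5891 -0.2932  0.2172] [ -32.5   23.9   78.2   -0.    77.9 -106.5]
2213 [ 0.58650071 -0.29203711  0.15737355] ((588.0173950195312, -292.617431640625), 18.176198959350586)
0.84 [ 0.5459 -0.3932  0.119 ] [179.73388404 186.56866275]
0.82 [ 0.5884 -0.2941  0.1371] [316.9610494  211.35334596]
```

Emit:
{"fn": "move_arm", "kwargs": {
  "rows": [1,0.05,0,0.8,0,1,0,0,0.8,0,1,0,0,0.8,0,1,0,0,0.8,0,1,0,0,0.55,0,1,0,0,0,0,0,0,0,0,0,0,0,0,0,0,0,0,0,0,0,0,0,0,0,0,0,0,0,0,0]
}}

```text
clock: 7.62
position: [0.5878, -0.2917, 0.1445]
orientation: [[-0.962, 0.273, 0.002], [0.273, 0.962, -0.003], [-0.002, -0.002, -1.0]]
ft_force: [-1.3, -3.3, 6.6]
opening: 0.407
gripper_force: 60.4
```

Emit:
{"fn": "move_arm", "kwargs": {
  "rows": [0,0,0,-0.6,0,0,0,0,-1,0,0,0,0,-1,0,0,0,0,-1,0,0,0,0,-1,0,0,0,0,-1,0,0,0,0,-1,0,0,0.1,0.2,-0.3,0,0,0.5,1,0,0,0,0.5,1,0,0,0,0.5,1,0,0,0,0.5,1,0,0]
}}

```text
clock: 9.12
position: [0.5694, -0.196, 0.2811]
orientation: [[-0.962, 0.273, -0.001], [0.273, 0.962, 0.001], [0.001, 0.001, -1.0]]
ft_force: [0.1, -0.5, -7.2]
opening: 0.402
gripper_force: 62.3
```

```bash
python3 - <<'E'
from h import *
s=manip.observe(); print(np.round(s["position"],4),np.round(s["qpos"],1),np.round(s["ft_force"],1))
crops=[]
for n in ["scene","wrist"]:
    p=manip.get_image(n)
    for k in ["arbor_head","arbor"]:
      for d in manip.pinpoint(p,k)[:3]: print(n,k,round(d["p"],2),np.round(d["position"],4),proj(p,d["position"]))
    if n=="scene":
        x,y,z=s["position"]; u,v=proj(p,[x,y,z-.1]).astype(int);print(u,v)
        save(p,"s3.png"); im=cv2.resize(p["img"][v-30:v+30,u-40:u+40],None,fx=10,fy=10,interpolation=cv2.INTER_CUBIC); cv2.imwrite("pics/s3c.png",im[...,::-1])
E
```

```text
[ 0.5694 -0.196   0.2811] [-25.6  17.3  79.4   0.   83.3 -99.8] [ 0.1 -0.5 -7.2]
scene arbor_head 0.79 [ 0.5499 -0.3945  0.1173] [200.27728974 140.66521966]
scene arbor_head 0.71 [ 0.5758 -0.1934  0.2748] [253.68208972 116.39466005]
scene arbor_head 0.64 [ 0.7069 -0.2988  0.1151] [195.94018698 187.31789623]
scene arbor 0.74 [ 0.7084 -0.2988 -0.0034] [203.85783041 219.43672077]
scene arbor 0.68 [ 0.572  -0.193   0.1551] [258.87619967 154.74712005]
257 145
wrist arbor_head 0.94 [ 0.5452 -0.3894  0.1184] [132.80917443 207.91797753]
wrist arbor_head 0.62 [ 0.5728 -0.1976  0.2736] [317.34952153 270.56996994]
wrist arbor_head 0.52 [ 0.7114 -0.3014  0.1177] [265.58878766 315.6428238 ]
wrist arbor 0.68 [ 0.5725 -0.1986  0.158 ] [316.88824105 196.86316896]
wrist arbor 0.67 [ 5.482e-01 -3.928e-01 -1.000e-04] [180.35270891 180.20215403]
```

View pics/s3c.png

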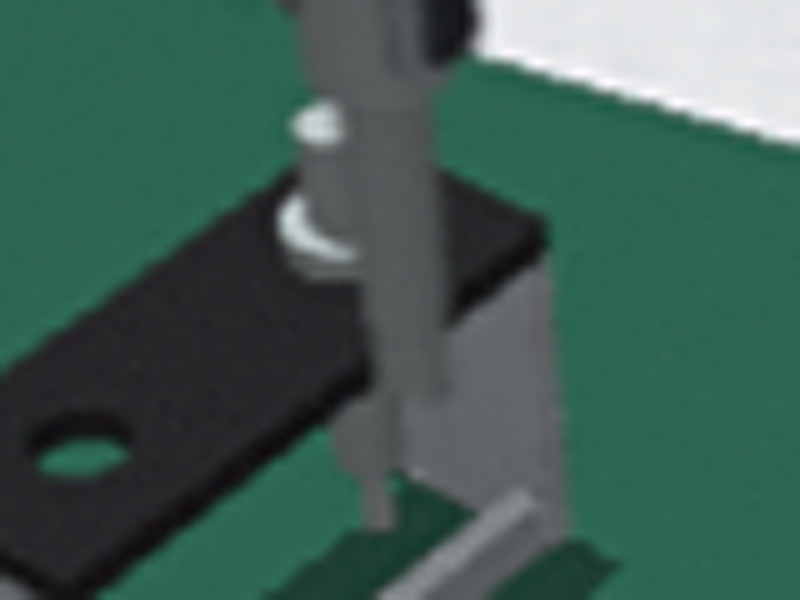

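The crop shows the held arbor's shank ending at about (410,395). Its tang is hidden against the grey rack leg, and the part at (378,500) is the chuck arbor's tang behind it. I'll look again against the green mat.

Emit:
{"fn": "move_arm", "kwargs": {
  "rows": [0,0.53,0.94,0,0,0,0.53,0.94,0,0,0,0.53,0.94,0,0,0,0.53,0.94,0,0,0,0.53,0.94,0,0,0,0.53,0.94,0,0]
}}

```text
clock: 10.18
position: [0.5393, -0.0708, 0.2814]
orientation: [[-0.962, 0.273, 0.0], [0.273, 0.962, 0.0], [-0.0, 0.0, -1.0]]
ft_force: [-0.3, -0.2, -5.1]
opening: 0.401
gripper_force: 62.2
```

```bash
python3 - <<'E'
from h import *
s=manip.observe(); print(np.round(s["position"],4),np.round(s["qpos"],1),np.round(s["ft_force"],1))
ims=[]
for n in ["scene","top"]:
    p=manip.get_image(n)
    x,y,z=s["position"]; u,v=proj(p,[x,y,z-.11]).astype(int);print(n,u,v)
    ims.append(cv2.resize(p["img"][v-20:v+20,u-26:u+26],None,fx=14 ,fy=14,interpolation=cv2.INTER_CUBIC))
    if n=="scene":
        R=np.array(p["world_from_camera"])[:3]
        d=np.array([x,y])-R[:2,3];print("view heading",np.degrees(np.arctan2(d[1],d[0])), "dist",np.linalg.norm(R[:,3]-[x,y,z-.1]))
        cv2.imwrite("pics/s4c.png",ims[0][...,::-1])
        for k in range(-12,14): print(p["img"][v+k,u-8:u+9].mean(-1).astype(int))
E
```

```text
[ 0.5393 -0.0708  0.2814] [-14.8  12.1  86.6   0.   81.3 -89. ] [-0.3 -0.2 -5.1]
scene 307 155
view heading -154.76450603404075 dist 1.088749805715257
[77 75 76 76 80 85 85 88 90 88 86 84 81 78 77 77 77]
[77 76 76 77 79 84 87 87 88 88 86 84 79 78 78 76 79]
[77 77 76 77 81 83 86 87 87 88 86 83 79 77 77 76 77]
[76 75 77 77 80 84 87 88 87 88 87 83 79 76 77 76 76]
[78 78 77 77 79 82 86 88 88 88 86 84 80 76 75 77 80]
[78 75 77 77 79 83 86 87 88 88 87 83 79 78 76 76 77]
[76 76 75 76 79 82 86 88 88 88 86 83 80 76 77 78 77]
[79 76 76 76 78 83 86 88 88 88 86 83 79 78 77 77 76]
[77 77 76 77 78 81 86 88 87 88 86 84 80 77 77 77 76]
[77 76 76 76 79 82 86 88 87 87 87 82 81 79 75 76 77]
[76 78 77 76 78 84 85 86 88 87 86 82 80 77 76 76 77]
[76 77 76 75 77 82 86 88 88 87 86 84 78 75 76 77 77]
[76 77 76 76 80 81 85 88 88 88 86 83 80 77 76 77 77]
[76 76 76 77 79 83 87 86 87 89 88 86 80 79 77 76 75]
[77 76 77 75 78 83 87 87 89 89 90 85 81 78 78 76 76]
[76 77 76 76 79 84 86 88 89 89 87 84 81 77 77 77 79]
[77 77 76 78 77 84 86 87 89 89 88 84 82 79 76 77 77]
[75 77 76 77 75 77 79 85 88 89 89 85 81 77 75 78 76]
[78 78 76 78 76 76 77 75 80 86 91 85 79 77 77 77 76]
[77 76 76 77 75 78 76 76 76 76 75 76 76 77 78 77 77]
[77 76 76 77 78 77 75 76 77 76 75 77 77 77 77 77 77]
[76 76 77 77 77 76 77 77 77 76 77 77 77 77 77 76 78]
[77 78 77 78 77 77 78 75 77 77 77 77 76 76 77 77 77]
[77 78 79 77 76 76 77 76 76 77 76 77 76 77 77 76 78]
[78 76 76 76 76 77 76 77 76 77 76 76 77 76 77 77 78]
[76 77 76 78 77 78 77 76 77 76 77 77 76 76 76 77 77]
top 346 219
```

View pics/s4c.png

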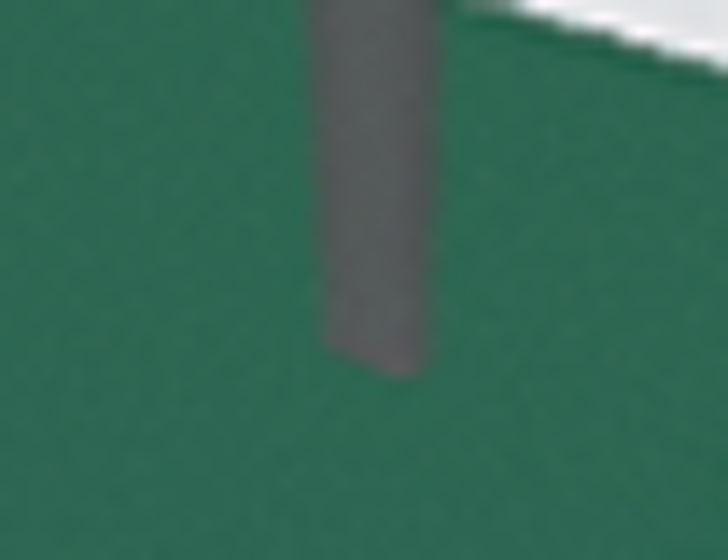

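The crop shows the held arbor's tang end near (375,360). Its lower edge slopes down to the right by about 34° in the ground plane, so the tang's width heads about 81° in world, close to the slot's 80.5°. I'll go over the socket and start lowering.

Emit:
{"fn": "move_arm", "kwargs": {
  "rows": [0,0.535,0.955,0,0,0,0.535,0.955,0,0,0,0.535,0.955,0,0,0,0.535,0.955,0,0,0,0,0,0,0,0,0,0,0,0]
}}

```text
clock: 11.02
position: [0.5194, 0.0129, 0.2814]
orientation: [[-0.962, 0.273, 0.0], [0.273, 0.962, -0.001], [-0.001, -0.001, -1.0]]
ft_force: [-0.0, 0.4, -7.7]
opening: 0.403
gripper_force: 62.3
```

```bash
python3 - <<'E'
from h import *
s=manip.observe(); print(np.round(s["position"],4),np.round(s["qpos"],1),np.round(s["ft_force"],1),np.round(s["moment"],2))
p=manip.get_image("wrist");c=cloud(p)
for k in ["arbor","socket_mouth"]:
  for d in manip.pinpoint(p,k)[:2]: print(k,round(d["p"],2),np.round(d["position"],4))
m=(c[...,2]>.132)&(c[...,2]<.143)&(np.hypot(c[...,0]-.519,c[...,1]-.014)<.03);q=c[m]
print(len(q),cv2.minEnclosingCircle((q[:,:2]*1000).astype(np.float32)))
for lo,hi in((.16,.175),(.19,.22)):
  q=c[(c[...,2]>lo)&(c[...,2]<hi)&(np.hypot(c[...,0]-.519,c[...,1]-.014)<.02)];print(lo,len(q),q.min(0) if len(q) else 0,q.max(0) if len(q) else 0)
E
```

```text
[0.5194 0.0129 0.2814] [ -6.2  10.   89.4  -0.   80.6 -80.4] [-0.   0.4 -7.7] [0.03 0.01 0.03]
arbor 0.77 [0.5253 0.0092 0.1553]
socket_mouth 0.81 [0.5181 0.0116 0.1367]
901 ((518.9993896484375, 13.6359281539917), 22.114727020263672)
0.16 40 [0.51491592 0.00532972 0.16026945] [0.51913153 0.0230899  0.17234066]
0.19 361 [0.50907787 0.00420782 0.19016237] [0.52183828 0.02453016 0.21995723]
```

Emit:
{"fn": "move_arm", "kwargs": {
  "rows": [0,0,0,0.6,0,0,0,0,0.6,0,0,0,0,0.6,0,0,0,0,0.6,0,0,0,0,0.6,0]
}}

```text
clock: 11.8
position: [0.5193, 0.0128, 0.2203]
orientation: [[-0.962, 0.273, -0.0], [0.273, 0.962, 0.0], [0.0, -0.0, -1.0]]
ft_force: [-0.4, -1.2, -5.5]
opening: 0.403
gripper_force: 62.3
```

Emit:
{"fn": "move_arm", "kwargs": {
  "rows": [0,0,0,0.4,0,0,0,0,0.4,0,0,0,0,0.3,0,0,0,0,0.1,0,0,0,0,0.1,0]
}}

```text
clock: 12.42
position: [0.5194, 0.0127, 0.1954]
orientation: [[-0.962, 0.273, 0.0], [0.273, 0.962, -0.0], [-0.0, -0.0, -1.0]]
ft_force: [-0.4, -1.2, -6.2]
opening: 0.406
gripper_force: 62.3
```

Emit:
{"fn": "move_arm", "kwargs": {
  "rows": [0,0,0,0.1,0,0,0,0,0.1,0,0,0,0,0.1,0]
}}

```text
clock: 12.8
position: [0.5193, 0.0128, 0.1892]
orientation: [[-0.962, 0.273, 0.0], [0.273, 0.962, -0.0], [-0.0, 0.0, -1.0]]
ft_force: [-1.4, -0.0, -5.4]
opening: 0.405
gripper_force: 62.3
```

Emit:
{"fn": "move_arm", "kwargs": {
  "rows": [0,0,0,0.1,0,0,0,0,0.1,0]
}}

```text
clock: 13.05
position: [0.5193, 0.0128, 0.1851]
orientation: [[-0.962, 0.273, -0.0], [0.273, 0.962, 0.0], [0.0, 0.0, -1.0]]
ft_force: [-2.0, -1.8, -5.4]
opening: 0.404
gripper_force: 62.3
```

The tang has gone past the stop depth with no contact, so it is in line with the slot. I'll continue to the bite zone.

Emit:
{"fn": "move_arm", "kwargs": {
  "rows": [0,0,0,0.15,0,0,0,0,0.15,0,0,0,0,0.05,0,0,0,0,0.05,0]
}}

```text
clock: 13.55
position: [0.5193, 0.0128, 0.1773]
orientation: [[-0.962, 0.273, -0.0], [0.273, 0.962, 0.0], [0.0, 0.0, -1.0]]
ft_force: [-1.3, -0.3, -5.3]
opening: 0.399
gripper_force: 62.3
```

Emit:
{"fn": "move_arm", "kwargs": {
  "rows": [0,0,0,0.05,0,0,0,0,0.05,0,0,0,0,0.05,0]
}}

```text
clock: 13.92
position: [0.5193, 0.0128, 0.1743]
orientation: [[-0.962, 0.273, -0.0], [0.273, 0.962, 0.0], [0.0, 0.0, -1.0]]
ft_force: [-1.3, -0.5, -5.3]
opening: 0.405
gripper_force: 62.3
```

Emit:
{"fn": "move_arm", "kwargs": {
  "rows": [0,0,0,0.03,0.02,0,0,0,0.03,-0.04,0,0,0,0.03,0.04,0,0,0,0.02,-0.04]
}}

```text
clock: 14.42
position: [0.5187, 0.0128, 0.1724]
orientation: [[-0.978, 0.21, -0.001], [0.21, 0.978, 0.0], [0.001, -0.0, -1.0]]
ft_force: [-2.5, -0.4, -1.4]
opening: 0.407
gripper_force: 62.6
```

```bash
python3 - <<'E'
from h import *
s=manip.observe(); print(np.round(s["position"],4),np.round(s["qpos"],1),np.round(s["ft_force"],1),np.round(s["moment"],2))
E
```

```text
[0.5187 0.0128 0.1724] [ -6.3  14.3  99.9  -0.   65.9 -84.2] [-2.5 -0.4 -1.4] [-0.13  0.61 -0.01]
```

Emit:
{"fn": "move_arm", "kwargs": {
  "rows": [0,0,0,0.02,0.04,0,0,0,0.02,-0.04,0,0,0,0.01,0.04]
}}

```text
clock: 14.8
position: [0.5188, 0.0129, 0.172]
orientation: [[-0.942, 0.335, -0.001], [0.335, 0.942, 0.0], [0.001, 0.0, -1.0]]
ft_force: [-4.6, -0.7, 1.3]
opening: 0.4
gripper_force: 63.1
```

Emit:
{"fn": "move_arm", "kwargs": {
  "rows": [0,0,0,0.03,-0.04,0,0,0,0.03,0.04,0,0,0,0.02,-0.04,0,0,0,0.0,0.04]
}}

```text
clock: 15.3
position: [0.5189, 0.013, 0.1713]
orientation: [[-0.942, 0.335, 0.0], [0.335, 0.942, 0.0], [-0.0, 0.0, -1.0]]
ft_force: [-4.5, 0.8, 6.3]
opening: 0.406
gripper_force: 63.5
```

Emit:
{"fn": "move_arm", "kwargs": {
  "rows": [0,0.02,0,0.02,-0.04,0,0.02,0,0.02,0.04,0,0,0,0.02,-0.04,0,0,0,0.0,0.04]
}}

```text
clock: 15.8
position: [0.519, 0.013, 0.1708]
orientation: [[-0.942, 0.335, 0.002], [0.335, 0.942, -0.0], [-0.002, 0.001, -1.0]]
ft_force: [-3.6, -0.5, 8.0]
opening: 0.401
gripper_force: 63.8
```

Emit:
{"fn": "move_arm", "kwargs": {
  "rows": [0,0.02,0,0.02,-0.04,0,0.02,0,0.02,0.04,0,0,0,0.01,-0.04,0,0,0,0.0,0.04]
}}

```text
clock: 16.3
position: [0.5189, 0.0131, 0.1703]
orientation: [[-0.942, 0.335, 0.004], [0.335, 0.942, -0.001], [-0.004, 0.001, -1.0]]
ft_force: [-4.6, -0.3, 9.8]
opening: 0.406
gripper_force: 64.0
```

Emit:
{"fn": "move_arm", "kwargs": {
  "rows": [0,0,0,0.02,-0.04,0,0,0,0.02,0.04,0,0,0,0.01,-0.04,0,0,0,0.0,0.04]
}}

```text
clock: 16.8
position: [0.5188, 0.013, 0.1687]
orientation: [[-0.942, 0.335, 0.003], [0.335, 0.942, -0.001], [-0.003, 0.001, -1.0]]
ft_force: [-3.8, -0.6, 6.6]
opening: 0.403
gripper_force: 63.7
```

Emit:
{"fn": "move_arm", "kwargs": {
  "rows": [0,0,0,0.02,-0.04,0,0,0,0.02,0.04,0,0,0,0,-0.04,0,0,0,0,0.02]
}}

```text
clock: 17.3
position: [0.5189, 0.013, 0.1685]
orientation: [[-0.962, 0.274, 0.004], [0.274, 0.962, -0.001], [-0.004, 0.0, -1.0]]
ft_force: [-4.3, -0.6, 9.7]
opening: 0.41
gripper_force: 64.0
```

```bash
python3 - <<'E'
from h import *
s=manip.observe(); print(np.round(s["position"],4),np.round(s["ft_force"],1),np.round(s["moment"],2))
p=manip.get_image("wrist")
for n in ["scene","top"]:
  p=manip.get_image(n);c=cloud(p)
  for d in manip.pinpoint(p,"arbor_head"): 
    if d["position"][1]>-.1: print(n,d["p"],np.round(d["position"],4))
E
```

```text
[0.5189 0.013  0.1685] [-4.3 -0.6  9.7] [-0.11  0.78  0.11]
scene 0.65 [0.5221 0.0156 0.1586]
```

Sinking 1.6 mm while the force fell looks like the snap. A further 0.8 mm of command then moved it only 0.2 mm, which is a dead stop at about home height. I'll relieve the push and let go.

Emit:
{"fn": "move_arm", "kwargs": {
  "rows": [0,0,0,-0.06,0,0,0,0,-0.06,0,0,0,0,0,0]
}}

```text
clock: 17.92
position: [0.5187, 0.013, 0.1688]
orientation: [[-0.962, 0.273, 0.002], [0.273, 0.962, -0.0], [-0.003, 0.0, -1.0]]
ft_force: [-1.5, -0.7, 5.5]
opening: 0.402
gripper_force: 63.4
```

Emit:
{"fn": "move_arm", "kwargs": {
  "rows": [0,0,0,-0.06,0,0,0,0,-0.06,0,1,0,0,0,0,1,0,0,0,0,1,0,0,0,0,1,0,0,0,0,1,0,0,-0.6,0,1,0,0,-1,0,1,0,0,-1,0.056,1,0,0,-0.6,0.056]
}}

```text
clock: 19.18
position: [0.5185, 0.0132, 0.2364]
orientation: [[-0.805, 0.593, 0.003], [0.593, 0.805, -0.0], [-0.002, 0.002, -1.0]]
ft_force: [-0.1, 0.1, -0.2]
opening: 0.999
gripper_force: 0.0
```

```bash
python3 - <<'E'
from h import *
s=manip.observe(); print(np.round(s["position"],4),np.round(s["ft_force"],1),s["opening"])
for n in ["wrist","scene","top"]:
  p=manip.get_image(n);c=cloud(p)
  q=c[(c[...,2]>.17)&(c[...,2]<.195)&(np.hypot(c[...,0]-.519,c[...,1]-.0138)<.025)]
  if len(q): 
    print(n,len(q),"top z med",np.median(q[:,2]),cv2.minEnclosingCircle((q[:,:2]*1000).astype(np.float32)))
  save(p,n+"5.png")
  for k in ["drift_grip","drift_tip","rest_grip"]:
    for d in manip.pinpoint(p,k)[:2]: print(n,k,round(d["p"],2),np.round(d["position"],4))
E
```

```text
[0.5185 0.0132 0.2364] [-0.1  0.1 -0.2] 0.9994912794315817
wrist 2412 top z med 0.18212699645942038 ((518.9586791992188, 13.745819091796875), 18.291034698486328)
wrist drift_tip 0.79 [0.5478 0.2125 0.0105]
wrist rest_grip 0.16 [ 0.4851 -0.2748  0.1407]
scene 163 top z med 0.18203649741696304 ((519.9686279296875, 14.827776908874512), 19.72464370727539)
scene drift_grip 0.69 [0.5396 0.3641 0.0215]
scene drift_tip 0.55 [0.5456 0.2109 0.0102]
top drift_grip 0.78 [0.5398 0.3681 0.0222]
top drift_tip 0.78 [0.5494 0.2102 0.0062]
top rest_grip 0.83 [0.5382 0.3599 0.0207]
```

The wrist cloud puts the arbor's head top at 0.182, which is home height given the same small bias as at the rack. Now to the drift.

Emit:
{"fn": "move_arm", "kwargs": {
  "rows": [1,0.588,0.809,0,0.0566,1,0.722,0.692,0,0.0566,1,0.833,0.553,0,0.0566,1,0.918,0.397,0,0.0566,1,0.974,0.228,0,0.0566,1,0.967,0.133,0,0,1,0.967,0.133,0,0,1,0.967,0.133,0,0,1,0.967,0.133,0.5,0,1,0.967,0.133,0.6,0,1,0.967,0.133,0.6,0,1,0.967,0.133,0.6,0,1,0.967,0.133,0.6,0,1,0.967,0.133,0.6,0,1,0.967,0.133,0.6,0,1,0.967,0.133,0.6,0,1,0.967,0.133,0.6,0,1,0.967,0.133,0.6,0,1,0,0,0,0]
}}

```text
clock: 22.15
position: [0.5384, 0.3673, 0.1148]
orientation: [[-0.055, 0.999, -0.002], [0.999, 0.055, -0.001], [-0.001, -0.002, -1.0]]
ft_force: [-0.7, 0.2, 0.0]
opening: 1.0
gripper_force: 0.0
```

```bash
python3 - <<'E'
from h import *
s=manip.observe(); print(np.round(s["position"],4),np.round(s["orientation"],3).tolist(),np.round(s["qpos"],1))
p=manip.get_image("wrist");c=cloud(p);save(p,"w6.png")
for k in ["drift_grip","drift_tip","rest_grip"]:
    for d in manip.pinpoint(p,k)[:2]: print(k,round(d["p"],2),np.round(d["position"],4),proj(p,d["position"]).astype(int))
for lo,hi,y0,y1 in((.024,.045,.2,.42),(.024,.045,.33,.42),(.012,.024,.2,.34)):
  q=c[(c[...,2]>lo)&(c[...,2]<hi)&(c[...,1]>y0)&(c[...,1]<y1)&(abs(c[...,0]-.543)<.035)]
  if len(q): print(lo,len(q),q.min(0),q.max(0),cv2.minAreaRect((q[:,:2]*1000).astype(np.float32)))
q=c[(c[...,2]>.024)&(c[...,2]<.045)&(c[...,1]>.2)&(c[...,1]<.42)&(abs(c[...,0]-.543)<.03)]
if len(q):
  vx,vy,x0,y0=cv2.fitLine((q[:,:2]*1000).astype(np.float32),cv2.DIST_HUBER,0,.01,.01).ravel();print("line",vx,vy,x0,y0)
  for y in np.arange(.25,.41,.02):
    r=q[abs(q[:,1]-y)<.01]
    if len(r): print(round(y,2),len(r),np.round([r[:,0].min(),r[:,0].max(),np.median(r[:,2])],4))
E
```

```text
[0.5384 0.3673 0.1148] [[-0.055, 0.999, -0.002], [0.999, 0.055, -0.001], [-0.001, -0.002, -1.0]] [28.2 27.7 87.3  0.  65.2 25. ]
drift_grip 0.9 [0.5394 0.3647 0.0234] [320 210]
drift_tip 0.6 [0.5465 0.2119 0.0088] [318 349]
0.024 1624 [0.53355203 0.25596599 0.0240092 ] [0.54836558 0.40250542 0.04489675] ((541.4577026367188, 329.1806335449219), (8.517979621887207, 146.7261199951172), 3.268303394317627)
0.024 1058 [0.53355203 0.33023265 0.02413393] [0.54510707 0.40250542 0.04489675] ((539.3387451171875, 366.28704833984375), (8.517979621887207, 72.39238739013672), 3.268303394317627)
0.012 4773 [0.51807944 0.21257604 0.01206405] [0.56969608 0.33955426 0.02399357] ((544.2940673828125, 275.755126953125), (46.250186920166016, 126.42217254638672), 3.244813919067383)
line 0.05454355 -0.9985114 540.3746 345.9407
0.25 1 [0.5461 0.5461 0.0242]
0.27 112 [0.5405 0.5484 0.025 ]
0.29 158 [0.5396 0.5473 0.0279]
0.31 193 [0.5386 0.547  0.0308]
0.33 218 [0.5369 0.5457 0.0337]
0.35 249 [0.536  0.5445 0.0365]
0.37 268 [0.535  0.5432 0.0393]
0.39 318 [0.5336 0.5424 0.0421]
```

View pics/w6.png

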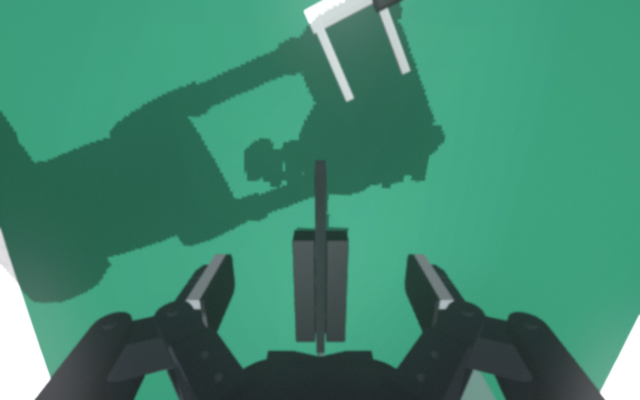

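The wrist picture shows the drift standing in its rest, its head end at (320,163) above and the tip at (320,350) below. It is centred under the open fingers and lies along the tool's x. I'm going down to grip it.

Emit:
{"fn": "move_arm", "kwargs": {
  "rows": [1,0,0.04,0.9,0,1,0,0,0.9,0,1,0,0,0.9,0,1,0,0,0.9,0,1,0,0,0.5,0,1,0,0,0.2,0,0,0,0,0,0,0,0,0,0,0,0,0,0,0,0,0,0,0,0,0,0,0,0,0,0,0,0,0,0,0,0,0,0,0,0]
}}

```text
clock: 23.98
position: [0.5399, 0.3662, 0.0307]
orientation: [[-0.053, 0.999, 0.0], [0.999, 0.053, 0.0], [0.0, 0.0, -1.0]]
ft_force: [-1.1, 0.2, 3.9]
opening: 0.077
gripper_force: 61.3
```

Emit:
{"fn": "move_arm", "kwargs": {
  "rows": [0,0,0,-0.5,0,0,0,0,-0.5,0,0,0,0,-0.5,0,0,0,0,0,0.035,0,0,0,0,0.035,0,-0.9,0.23,0,0,0,-0.95,0.23,0,0,0,-0.95,0.23,0,0,0,-0.95,0.23,0,0,0,-0.95,0.23,0,0,0,-0.95,0.23,0,0,0,-0.95,0.23,0,0,0,-0.9,0.23,0,0,0,0,0,0,0]
}}

```text
clock: 25.72
position: [0.5513, 0.2107, 0.0603]
orientation: [[0.168, 0.986, -0.0], [0.986, -0.168, -0.0], [-0.0, -0.0, -1.0]]
ft_force: [0.7, 0.3, -2.8]
opening: 0.077
gripper_force: 60.5
```

```bash
python3 - <<'E'
from h import *
s=manip.observe(); R=s["orientation"];print(np.round(s["position"],4),np.round(R,3).tolist(),np.round(s["ft_force"],1),np.round(s["moment"],2))
h=np.degrees(np.arctan2(R[1][0],R[0][0]));print("heading",h)
A=np.array([.519,.0138]);u=np.array([np.cos(np.radians(80.5)),np.sin(np.radians(80.5))]);n=np.array([u[1],-u[0]])
d=np.array(s["position"][:2])-A;print("along",d@u,"across",d@n)
for nme in ["wrist","top","scene"]:
  p=manip.get_image(nme);c=cloud(p);save(p,nme+"7.png")
  for k in ["drift_tip","drift_grip"]:
    for q in manip.pinpoint(p,k)[:1]: 
      d=np.array(q["position"][:2])-A;print(nme,k,round(q["p"],2),np.round(q["position"],4),"along",d@u,"across",d@n)
  q=c.reshape(-1,3);D=q[:,:2]-A;a=D@u;b=D@n
  m=(a>.04)&(a<.14)&(abs(b)<.015)&(q[:,2]>.038)&(q[:,2]<.075)
  for lo in np.arange(.04,.14,.02):
    k=m&(a>=lo)&(a<lo+.02)
    if k.sum()>3: print("  ",nme,round(lo+.01,3),k.sum(),"across",b[k].min(),b[k].max(),"topz",np.percentile(q[k,2],90))
E
```

```text
[0.5513 0.2107 0.0603] [[0.168, 0.986, -0.0], [0.986, -0.168, -0.0], [-0.0, -0.0, -1.0]] [ 0.7  0.3 -2.8] [ 0.14 -0.02  0.01]
heading 80.3320196397038
along 0.1994907784664812 across -0.0006151467006913283
wrist drift_grip 0.89 [0.5528 0.2092 0.0517] along 0.1982988156184659 across 0.001086151146781962
top drift_tip 0.41 [0.527  0.0591 0.0347] along 0.045999118596522004 across 0.0004136282668091634
top drift_grip 0.63 [0.5488 0.2113 0.0533] along 0.19970982495825138 across -0.0032055912316743852
   top 0.05 10 across -0.005658718879939688 0.0007582894849945147 topz 0.050010946677894005
   top 0.07 20 across -0.005791318590036486 0.0022600005343957202 topz 0.050928721699290504
   top 0.09 21 across -0.005856089095567364 0.0017537005758171478 topz 0.05494309923763607
   top 0.11 21 across -0.0057481311227036095 0.001844530350525158 topz 0.05943425325567242
   top 0.13 21 across -0.005670520889709957 0.002677335311398954 topz 0.06101213000291672
scene drift_tip 0.69 [0.5204 0.0563 0.0418] along 0.04214820471353728 across -0.0056337234069267165
scene drift_grip 0.55 [0.5515 0.214  0.0527] along 0.20281842461822575 across -0.000988248643347657
   scene 0.05 17 across -0.005435134429580221 0.004181424484272841 topz 0.04999540337427122
   scene 0.07 39 across -0.006178474491607074 0.005390624013364336 topz 0.05085787840464515
   scene 0.09 43 across -0.005313757173685741 0.005095304860864212 topz 0.05468148149072316
   scene 0.11 52 across -0.005155328603845898 0.005272386442971023 topz 0.05713011022312462
   scene 0.13 57 across -0.004939227719131445 0.005425004980459138 topz 0.05985844974148853
```

Emit:
{"fn": "move_arm", "kwargs": {
  "rows": [0,0,0.035,0.22,0,0,-0.4,0,0,0,0,-0.4,0,0,0,0,-0.4,0,0,0,0,-0.4,0,0,0]
}}

```text
clock: 26.8
position: [0.5465, 0.1797, 0.056]
orientation: [[0.166, 0.986, 0.0], [0.986, -0.166, 0.0], [0.0, 0.0, -1.0]]
ft_force: [-0.2, -0.2, -2.1]
opening: 0.08
gripper_force: 60.5
```

```bash
python3 - <<'E'
from h import *
s=manip.observe(); R=s["orientation"];print(np.round(s["position"],4),np.round(s["ft_force"],1),np.round(s["moment"],2))
A=np.array([.519,.0138]);u=np.array([np.cos(np.radians(80.5)),np.sin(np.radians(80.5))]);n=np.array([u[1],-u[0]])
d=np.array(s["position"][:2])-A;print("along",d@u,"across",d@n)
p=manip.get_image("scene");q=manip.get_image("wrist")
u,v=proj(p,[.519+.165*.02,.0138+.02,.05]).astype(int);a=cv2.resize(p["img"][v-30:v+30,u-40:u+40],(640,480),interpolation=cv2.INTER_CUBIC)
cv2.imwrite("pics/s8.png",a[...,::-1])
E
```

```text
[0.5465 0.1797 0.056 ] [-0.2 -0.2 -2.1] [ 0.06 -0.02 -0.03]
along 0.16818695042727122 across -0.00028637482264882996
```

View pics/s8.png

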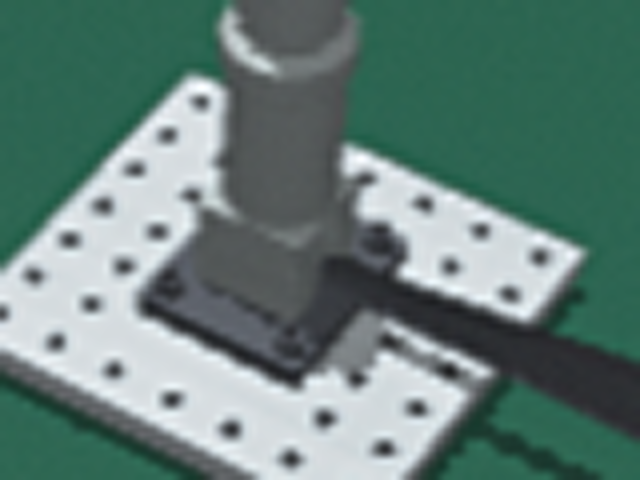

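The crop shows the drift's tip entering the slot face of the block at (330,275), centred, with no side force. I'll lower it nearly to the slot floor and advance.

Emit:
{"fn": "move_arm", "kwargs": {
  "rows": [0,-0.25,0.01,0,0,0,-0.25,0,0.05,0,0,0,0,0.05,0]
}}

```text
clock: 27.28
position: [0.5449, 0.1703, 0.0538]
orientation: [[0.166, 0.986, -0.0], [0.986, -0.166, 0.0], [-0.0, -0.0, -1.0]]
ft_force: [-1.3, -0.2, -3.1]
opening: 0.08
gripper_force: 60.5
```

Emit:
{"fn": "move_arm", "kwargs": {
  "rows": [0,-0.25,0,0.04,0,0,-0.25,0,0.02,0]
}}

```text
clock: 27.52
position: [0.5433, 0.1605, 0.0526]
orientation: [[0.166, 0.986, -0.0], [0.986, -0.166, -0.0], [-0.0, -0.0, -1.0]]
ft_force: [0.6, 0.8, -2.2]
opening: 0.081
gripper_force: 60.5
```

Emit:
{"fn": "move_arm", "kwargs": {
  "rows": [0,-0.25,0,0.03,0,0,-0.25,0,0.02,0,0,-0.2,0,0,0]
}}

```text
clock: 27.9
position: [0.5413, 0.1466, 0.052]
orientation: [[0.166, 0.986, 0.001], [0.986, -0.166, 0.0], [0.0, 0.001, -1.0]]
ft_force: [-0.0, 0.3, 0.4]
opening: 0.079
gripper_force: 60.7
```

Emit:
{"fn": "move_arm", "kwargs": {
  "rows": [0,-0.2,0,0,0,0,-0.2,0,0,0,0,-0.15,0,0,0]
}}

```text
clock: 28.28
position: [0.54, 0.1372, 0.0522]
orientation: [[0.168, 0.986, 0.002], [0.986, -0.168, 0.003], [0.003, 0.001, -1.0]]
ft_force: [1.0, 7.7, 2.3]
opening: 0.078
gripper_force: 61.0
```

Emit:
{"fn": "move_arm", "kwargs": {
  "rows": [0,-0.15,0,0,0,0,-0.15,0,0,0,0,-0.1,0,0,0]
}}

```text
clock: 28.65
position: [0.5399, 0.1325, 0.0526]
orientation: [[0.17, 0.985, 0.005], [0.985, -0.17, 0.009], [0.009, 0.003, -1.0]]
ft_force: [1.7, 17.3, -0.1]
opening: 0.076
gripper_force: 60.8
```

Emit:
{"fn": "move_arm", "kwargs": {
  "rows": [0,-0.1,0,0,0,0,-0.1,0,0,0,0,-0.1,0,0,0]
}}

```text
clock: 29.02
position: [0.5393, 0.1276, 0.0526]
orientation: [[0.17, 0.985, 0.006], [0.985, -0.17, 0.01], [0.011, 0.004, -1.0]]
ft_force: [2.8, 19.6, 0.4]
opening: 0.082
gripper_force: 60.7
```

Emit:
{"fn": "move_arm", "kwargs": {
  "rows": [0,-0.1,0,0,0,0,-0.1,0,0,0,0,-0.1,0,0,0]
}}

```text
clock: 29.4
position: [0.5362, 0.1165, 0.052]
orientation: [[0.166, 0.986, 0.001], [0.986, -0.166, 0.0], [0.0, 0.001, -1.0]]
ft_force: [1.2, 3.1, 2.7]
opening: 0.08
gripper_force: 61.0
```

The force dropped from 20 N to 3 N and the drift jumped forward, so the arbor should be loose. I'll check the head's height before drawing out.

Emit:
{"fn": "move_arm", "kwargs": {
  "rows": [0,-0.15,0,0,0,0,-0.1,0,0,0,0,0,0,0,0]
}}

```text
clock: 29.78
position: [0.5355, 0.1114, 0.052]
orientation: [[0.167, 0.986, 0.001], [0.986, -0.167, 0.001], [0.001, 0.001, -1.0]]
ft_force: [0.7, 4.4, 3.0]
opening: 0.078
gripper_force: 61.1
```

```bash
cat > hz.py <<'E'
from h import *
s=manip.observe(); print(np.round(s["position"],4),np.round(s["ft_force"],1),np.round(s["moment"],2))
for n in ["scene","top","wrist"]:
  c=cloud(manip.get_image(n));q=c[(c[...,2]>.17)&(c[...,2]<.21)&(np.hypot(c[...,0]-.519,c[...,1]-.0138)<.016)]
  if len(q)>20: print(n,len(q),np.median(q[:,2]),np.percentile(q[:,2],90))
E
python3 hz.py
```

```text
[0.5355 0.1114 0.052 ] [0.7 4.4 3. ] [ 0.54 -0.13 -0.  ]
scene 96 0.1864252221227335 0.18824722730534688
top 116 0.1856183669250724 0.18827897895006895
```

The head is about 4 mm above its home height and loose on the drift. Drawing the drift out along the slot.

Emit:
{"fn": "move_arm", "kwargs": {
  "rows": [0,0.2,0,0,0,0,0.4,0,0,0,0,0.5,0,0,0,0,0.5,0,0,0,0,0.5,0,0,0,0,0.5,0,-0.05,0,0,0.5,0,0,0,0,0.5,0,0,0,0,0.5,0,0,0,0,0.5,0,0,0,0,0.5,0,-0.2,0]
}}

```text
clock: 31.3
position: [0.5518, 0.2126, 0.0564]
orientation: [[0.166, 0.986, -0.001], [0.986, -0.166, -0.0], [-0.0, -0.001, -1.0]]
ft_force: [0.5, 0.2, -1.8]
opening: 0.081
gripper_force: 60.5
```

```bash
python3 hz.py
```

```text
[0.5518 0.2126 0.0564] [ 0.5  0.2 -1.8] [ 0.1  -0.03  0.01]
scene 95 0.18582539347200389 0.1872768891670584
top 115 0.18496840558365535 0.18758912135482184
```

Emit:
{"fn": "move_arm", "kwargs": {
  "rows": [0,0.5,0,-0.2,0,0,0.95,-0.25,0,0,0,0.95,-0.25,0,0,0,0.95,-0.25,0,0,0,0.95,-0.25,0,0,0,0.95,-0.25,0,0,0,0.95,-0.25,0,0,0,0.95,-0.25,0,0,0,0.32,-0.11,0,-0.035,0,0,0,0,-0.035,0,0,0,0,0]
}}

```text
clock: 32.83
position: [0.5401, 0.3662, 0.0607]
orientation: [[-0.052, 0.999, 0.0], [0.999, 0.052, 0.0], [0.0, 0.0, -1.0]]
ft_force: [-0.2, 0.7, -2.1]
opening: 0.078
gripper_force: 60.4
```

```bash
python3 - <<'E'
from h import *
s=manip.observe(); R=s["orientation"];print(np.round(s["position"],4),"heading",np.degrees(np.arctan2(R[1][0],R[0][0])),np.round(s["ft_force"],1))
for n in ["wrist","top"]:
  p=manip.get_image(n);c=cloud(p);save(p,n+"9.png")
  for k in ["drift_grip","drift_tip","rest_grip"]:
    for d in manip.pinpoint(p,k)[:1]: print(n,k,round(d["p"],2),np.round(d["position"],4))
  q=c[(c[...,2]>.045)&(c[...,2]<.085)&(c[...,1]>.2)&(c[...,1]<.42)&(abs(c[...,0]-.543)<.015)]
  print("drift y",q[:,1].min(),q[:,1].max())
  for y in np.arange(.22,.41,.02):
    r=q[abs(q[:,1]-y)<.01]
    if len(r): print(round(y,2),len(r),np.round([r[:,0].min(),r[:,0].max(),np.median(r[:,2])],4))
  q=c[(c[...,2]>.012)&(c[...,2]<.024)&(c[...,1]>.2)&(c[...,1]<.34)&(abs(c[...,0]-.543)<.035)]
  print("rest",cv2.minAreaRect((q[:,:2]*1000).astype(np.float32)))
E
```

```text
[0.5401 0.3662 0.0607] heading 92.98346069017366 [-0.2  0.7 -2.1]
wrist drift_grip 0.61 [0.5391 0.3632 0.053 ]
wrist drift_tip 0.66 [0.5441 0.3646 0.0551]
drift y 0.3162656976286431 0.4027348442803613
0.32 255 [0.5386 0.5468 0.0624]
0.34 445 [0.5378 0.5463 0.0647]
0.36 730 [0.5354 0.5461 0.0685]
0.38 2517 [0.528  0.5573 0.0703]
0.4 894 [0.5348 0.5434 0.0719]
rest ((544.455322265625, 287.1279296875), (20.668109893798828, 29.114471435546875), 3.9817376136779785)
top drift_grip 0.74 [0.5405 0.365  0.0522]
top drift_tip 0.55 [0.5488 0.2103 0.0352]
top rest_grip 0.69 [0.5366 0.3613 0.0227]
drift y 0.2128090064539601 0.36268229284215514
0.22 16 [0.5447 0.551  0.0486]
0.24 19 [0.5419 0.5507 0.0511]
0.26 20 [0.5408 0.5479 0.0505]
0.28 21 [0.5406 0.547  0.0563]
0.3 22 [0.5385 0.5467 0.0584]
0.32 28 [0.5378 0.5465 0.0597]
0.34 24 [0.5368 0.5457 0.0639]
0.36 26 [0.5284 0.5526 0.066 ]
rest ((543.1856079101562, 284.03076171875), (46.88249206542969, 106.51892852783203), 3.2687060832977295)
```

Emit:
{"fn": "move_arm", "kwargs": {
  "rows": [0,0,-0.015,0.4,-0.001,0,0,0,0.3,0,0,0,0,0.1,0,0,0,0,0.1,0,0,0,0,0.1,0]
}}

```text
clock: 33.85
position: [0.5399, 0.3655, 0.0407]
orientation: [[-0.056, 0.998, 0.0], [0.998, 0.056, 0.0], [0.0, 0.0, -1.0]]
ft_force: [-0.2, 0.4, -2.4]
opening: 0.078
gripper_force: 60.5
```

Emit:
{"fn": "move_arm", "kwargs": {
  "rows": [0,0,0,0.15,0,0,0,0,0.15,0,0,0,0,0.1,0,0,0,0,0.06,0]
}}

```text
clock: 34.35
position: [0.5399, 0.3655, 0.0314]
orientation: [[-0.056, 0.998, -0.0], [0.998, 0.056, 0.0], [0.0, -0.0, -1.0]]
ft_force: [-0.4, -0.4, -1.9]
opening: 0.081
gripper_force: 60.5
```

Emit:
{"fn": "move_arm", "kwargs": {
  "rows": [0,0,0,0.04,0,0,0,0,0.04,0]
}}

```text
clock: 34.6
position: [0.54, 0.3656, 0.0307]
orientation: [[-0.056, 0.998, 0.0], [0.998, 0.056, 0.0], [0.0, 0.0, -1.0]]
ft_force: [-2.4, -1.3, 6.2]
opening: 0.08
gripper_force: 61.6
```

Bottomed at the same height as at the start. Easing off, letting go and rising.

Emit:
{"fn": "move_arm", "kwargs": {
  "rows": [0,0,0,-0.05,0,0.3,0,0,0,0,0.3,0,0,0,0,1,0,0,0,0,1,0,0,0,0,1,0,0,0,0,1,0,0,-0.5,0,1,0,0,-1,0,1,0,0,-1,0,1,0,0,-1,0,1,0,0,-1,0,1,0,0,-1,0,1,0,0,-1,0,1,0,0,0,0]
}}

```text
clock: 36.35
position: [0.541, 0.3661, 0.1634]
orientation: [[-0.056, 0.998, 0.004], [0.998, 0.056, 0.002], [0.002, 0.004, -1.0]]
ft_force: [0.3, -0.3, 0.0]
opening: 1.002
gripper_force: 0.0
```

```bash
python3 hz.py; python3 - <<'E'
from h import *
for n in ["wrist","scene"]:
  p=manip.get_image(n);c=cloud(p);save(p,n+"10.png")
  for k in ["drift_grip","drift_tip"]:
    for d in manip.pinpoint(p,k)[:1]: print(n,k,round(d["p"],2),np.round(d["position"],4))
  q=c[(c[...,2]>.024)&(c[...,2]<.05)&(c[...,1]>.2)&(c[...,1]<.42)&(abs(c[...,0]-.543)<.02)]
  print(len(q),"y max",q[:,1].max(),cv2.minAreaRect((q[:,:2]*1000).astype(np.float32)))
  for y in (.31,.35,.39):
    r=q[abs(q[:,1]-y)<.01]; print(y,np.round([r[:,0].min(),r[:,0].max(),np.median(r[:,2])],4))
E
```

```text
[0.541  0.3661 0.1634] [ 0.3 -0.3  0. ] [-0.05  0.03  0.  ]
scene 99 0.18588922163989174 0.18753015582887497
top 115 0.18484508260895272 0.1871703514081493
wrist drift_grip 0.69 [0.5429 0.3622 0.0234]
wrist drift_tip 0.9 [0.549  0.2133 0.0103]
1224 y max 0.4016929119962015 ((542.5173950195312, 328.4149475097656), (7.900227069854736, 146.5448760986328), 2.9229230880737305)
0.31 [0.5391 0.5478 0.0309]
0.35 [0.5371 0.5453 0.0365]
0.39 [0.5351 0.5435 0.0424]
scene drift_grip 0.83 [0.5398 0.3658 0.0256]
scene drift_tip 0.64 [0.5457 0.2088 0.0098]
339 y max 0.4016989864331958 ((540.9191284179688, 322.04217529296875), (32.855899810791016, 159.16322326660156), 2.612434148788452)
0.31 [0.5382 0.5583 0.0303]
0.35 [0.5343 0.5471 0.0348]
0.39 [0.5349 0.5463 0.0382]
```

View pics/scene10.png

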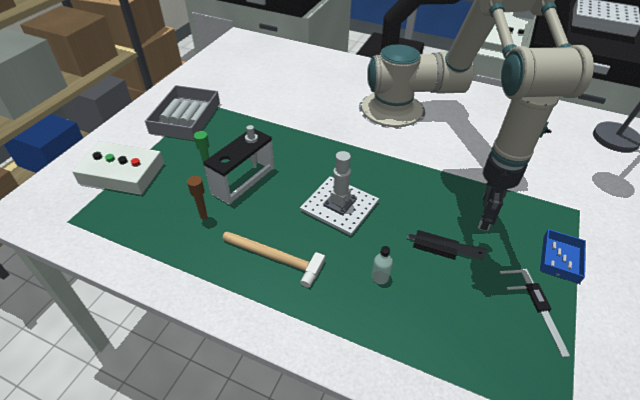

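The final view shows the arbor standing loose in the socket at (342,170), about 3 mm proud of home. The drift is back in its rest at (445,245) at its original height, and the bystanders have not moved. Handing in.

```bash
python3 -c "
from cell import manip
print(manip.close_job())"
```

```text
the job is handed in; nothing more can be done
None
```

I seated the blank arbor, released it, broke it loose with the drift, and left it standing about 3 mm proud in the socket with the drift back in its rest, handed in at about 36 s; the tang was already in line with the slot and dropped in without a search turn, so the only turning was the twisting push home.

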